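Shift the gas selector through its zigzag gate

ROBOT

A 7-joint arm with a two-finger parallel gripper is mounted at the origin on the work surface; the furniture and walls round the work are solid. World frame = base frame: x ahead of the robot, y to its left, z up, the work surface at z = 0. Lengths are in m, angles in degrees, forces in N, time in s.
With the tool pointing down it reaches from about 0.425 to 0.875 m from the base axis. Payload 4.7 kg.
Tool frame: the origin (TCP) lies at the very end of the fingers, on their centre line; the grasp point (between the pads) lies 19 mm behind it; z points along the fingers, y is the line along which they close (so a half turn about z gives the same grasp; the last joint's range is limited). The gripper opens to 87 mm and grips with 3 to 60 N. Pads are 19 mm wide; open, the fingers measure 117 mm over their backs; the gripper's body (75 mm by 190 mm) begins 51 mm behind the grasp point.
Start: joints at [69.506, 18.392, -4.016, 83.108, 1.295, 78.541, -3.26], TCP at [0.236, -0.606, 0.223] pointing down, gripper open.
Joint ranges: [-163.93, 163.93], [-17.29, 119.83], [-79.2, 71.16], [3.27, 140.29], [-89.18, 269.18], [5.43, 117.66], [-154.24, 154.24]. Speed limits (degrees/s): [147.25, 147.25, 180, 180, 180, 180, 180].

INTERFACE

Orientations are given as [roll, pitch, yaw] about the fixed x, y, z axes, in that order (R = Rz(yaw) Ry(pitch) Rx(roll)).
In Python, from cell import get_obs, eyes, env gives the robot as it stands.
- The arm moves only by the tool servo_tool, never from a script. Its argument "series" is a list that holds one entry, the list of rows, each a list of 7 numbers: the shift along the tool's x, y, z in units of 300 mm (1.0 is 300 mm), then the turn, a rotation vector about the tool's x, y, z in units of pi rad (1.0 is pi rad), then the opening, from 0 (shut) to 1 (fully open). In form: [[[tx, ty, tz, wx, wy, wz, gripper], ...]]. A call has 1 to 12 rows; each row is the pose to reach, as a shift and turn from the pose commanded when the call began, along the tool's axes at that moment, turning the shorter way round; what a row does not reach only later rows make up. A row lasts 1/12 s, in which the tool goes at most 41.7 mm and 7.16 degrees, less where a joint would pass 70% of its speed; a pose out of reach is approached as far as the arm can. A call with a number of a shift or a turn outside -1 to 1 is refused whole. A call with a gripper value outside its range is refused whole. The fingers move at their own pace and stop on an object; "grip_force" is the grip in N (left out, the last holds). Time passes only in rows, so rows that repeat a pose let the fingers close. It gives the time, the measured TCP pose, the force, the opening and the grip force at its end, in the units of the state.
- get_obs(): the state, without advancing time (a new reading comes with each control period).
- eyes.read_camera(name): name is "side" or "top" or "wrist"; returns a dict with "frame" (480x640x3 uint8, red, green, blue), "depth" (480x640 float32, m along the optical axis (not along the pixel's ray), 0 where there is no reading), "fx", "fy", "cx", "cy" (pixels), "origin" and "rotation" of the camera in the world; the wrist camera has in their place "mount" (4x4, takes a point from camera to tool coordinates, whose origin is the TCP and whose axes are the flange's). Camera axes: x right, y down, z forward; pixel columns grow to the right and rows downward; lengths in m; the calibration is good to about 2 mm. A picture is of the moment at which its call begins: read the wrist's pose just before it.
- env.sign_off(): hands the job in; it is judged then, once.
The state is a dict: "time_s": time; "qpos": joint angles; "joint_velocities": joint speeds; "effort": joint torques, N m; "tool_pos": TCP position; "tool_rot": TCP orientation; "force": force on the tool from outside, world axes, zero at the start; "wrist_torque": the same for the moment, N m; "grip_width": finger opening in m; "grasp_force": force on a finger pad.
Only numpy, scipy, OpenCV 4.12 (cv2) and the standard library are available. Lean on these libraries where they do the work, as an engineer would, in place of code of your own. Each camera call takes 0.05 s, during which the arm holds its last target. There are 200 camera calls.

TASK

Two lever boxes stand on the bench: on the one with the zigzag slot, take the lever by its knob and lead it along the slot, corner by corner, from the start of the slot at the box's near side to the very end of the slot, and let it go there. Do not shift the lever of the box with the straight slot, and do not disturb the amber bottle.

Things in the scene. Friction and masses are not known exactly. Their poses are not given: they have to be found in the camera images.
- gate_selector: Fixed zigzag-slot box, 134 (x) x 90 (y) x 58 mm high, left or right of the other box. Origin: centre of its underside; x away from the robot (turned 0.17 to 0.88 rad anticlockwise), y to its left, z up. Slot 20 mm wide, solid walls; its centre line in the box's x, y (mm): start (-40, 20), ahead to (0, 20), right to (0, -20), ahead to (40, -20), left to the end (40, 20).
- gate_knob (a point): Centre of the zigzag lever's knob, 103 mm above the bench: black upright cylinder, diameter 30, height 30 mm, on a 10 mm steel stem, 26 mm of it free between plate and the collar under the knob. The lever stays upright, cannot turn or lift, slides level along the slot with some 2 to 4 N of drag and stays where left. It starts 0 to 12 mm past the slot's start.
- plain_knob (a point): Centre of the knob on the other box, 103 mm above the bench: the same knob and stem on a narrower fixed box (134 x 60 x 58 mm) with one straight slot along its length. To be left where it is. The boxes' centres stand some 120 to 270 mm apart.
- amber_bottle: A loose amber glass bottle, about 62 mm across and 128 mm tall, standing to the right of the two boxes; origin at the centre of its base. To be left standing where it is.
Things that resemble listed ones, but are neither listed nor needed, are in the scene too. What is shaped like the gate_selector but red is not meant.

How it is judged (in metres and radians):
On the way, in this order (a step that is already met when the one before it is completed fails the run):
1. the lever has crossed to the right-hand part of the gate (y of gate_knob in the frame of gate_selector below -0.008 m), for 0.02 s.
2. the lever is at the gate's last corner, far and right (x of gate_knob in the frame of gate_selector above 0.026 m and y of gate_knob in the frame of gate_selector below 0 m), for 0.02 s.
At the end, for the whole second after the job is handed in: The lever of the zigzag box stands at the slot's end: its knob is at least 26 mm ahead of and 8 mm left of the box's centre, in the box's frame (the end itself is 40 mm ahead and 20 mm left), and it is let go (x of gate_knob in the frame of gate_selector above 0.026 m and y of gate_knob in the frame of gate_selector above 0.008 m); the robot touches nothing.
It fails at once if the straight-slot box's lever was shifted by more than 10 mm (distance of plain_knob from where it was at the start of the episode above 0.01 m).
It fails at once if the amber bottle was pushed more than 30 mm or tipped (distance of amber_bottle from where it was at the start of the episode above 0.03 m or angle between amber_bottle's own z axis and vertical above 0.4 rad).
It also fails if it takes over 35 s, if anything falls off the work surface, if the arm or the gripper's body presses on something with over 40 N, if the wrist force passes 120 N, or if a joint passes its speed limit or range.

## Working session

There is one attempt and no reset: what is moved stays moved. The work goes in short steps, Python scripts to look and compute and a tool call to move; the robot and the scene stay as the last step left them, time stands still between calls to the robot, and variables do not carry over. Pictures are saved under pics/ and viewed, at most 10 in all, crops included, and the job is handed in when it is done.

Besides the shell and the picture viewer there is one more tool, called after "Call:" as name([rows], argument=value, ...), one row to a line, values as JSON. servo_tool: Moves the arm, as the interface text tells. Shifts and turns lie within -1 to 1; 1 stands for 300 mm of shift or pi rad of turn. Its arguments: {"type":"object","properties":{"series":{"type":"array"},"grip_force":{"type":"number"}},"required":["series"]}

```bash
mkdir -p pics; cat > h.py <<'E'
import numpy as np, cv2
from cell import get_obs, eyes, env
def cam(n):
    c=eyes.read_camera(n); return c
def pts(c):
    h,w=c["depth"].shape; u,v=np.meshgrid(np.arange(w),np.arange(h)); d=c["depth"]
    P=np.stack([(u-c["cx"])/c["fx"]*d,(v-c["cy"])/c["fy"]*d,d],-1)
    return P@np.array(c["rotation"]).T+np.array(c["origin"])
E
python3 - <<'E'
from h import *
o=get_obs(); print({k:o[k] for k in("time_s","tool_pos","tool_rot","grip_width","force")})
for n in("top","side"):
    c=cam(n); cv2.imwrite(f"pics/{n}0.png",c["frame"][:,:,::-1]); np.savez(f"{n}0.npz",**c)
    print(n,c["origin"],np.round(c["rotation"],3).tolist(),c["fx"],c["fy"],c["cx"],c["cy"])
E
```

```text
{'time_s': 0.0, 'tool_pos': array([ 0.23592465, -0.60507398,  0.22145724]), 'tool_rot': array([-1.79890077e+02,  4.20549582e-03,  2.13071981e+01]), 'grip_width': 0.0870720160264013, 'force': array([-0.41629305, -0.84449043,  0.01201418])}
top [0.37728929 0.04821165 1.22091989] [-174.748, 1.619, -89.512] 500.49878961100455 500.49878961100455 318.3009519757267 240.42348656198783
side [ 0.7500424  -0.36688191  0.94506329] [-148.748, -0.705, 31.853] 556.2658472376932 556.2658472376932 321.6227449907167 239.130471100655
```

View pics/top0.png

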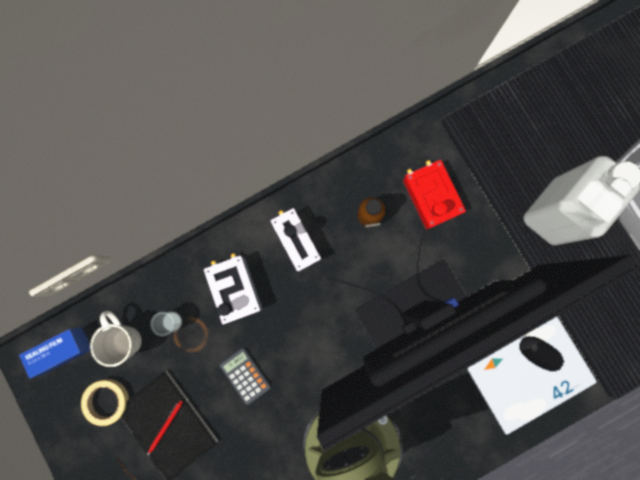

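View pics/side0.png

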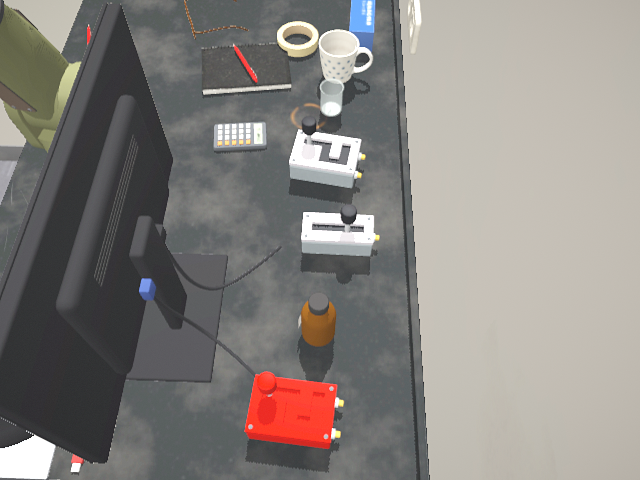

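The top view shows the zigzag box (white) at pixel (232,288), the straight box at (295,240), the bottle at (372,210), and the red decoy at (436,195). A monitor stands between the robot and the boxes, around (330,430) to (620,265). Next I measure.

```bash
sed -i 's/@np.array(c\["rotation"\]).T/@Rot.from_euler("xyz",c["rotation"],degrees=True).as_matrix().T/; 1i from scipy.spatial.transform import Rotation as Rot' h.py
python3 - <<'E'
from h import *
for n in("top","side"):
    c=dict(np.load(f"{n}0.npz")); W=pts(c); np.save(n+"W.npy",W); f=c["frame"].astype(int); ok=c["depth"]>0
    print(n,"floor check",np.median(W[260:280,130:150,2]) if n=="top" else np.median(W[200:220,240:280,2]))
    # white plates at z~58mm
    m=(ok&(f.min(-1)>170)&(abs(W[...,2]-.058)<.008)).astype(np.uint8)
    k,l,s,ce=cv2.connectedComponentsWithStats(m)
    for i in range(1,k):
        if s[i,4]>150:
            P=W[l==i][:,:2]; r=cv2.minAreaRect((P*1000).astype(np.float32)); print("white",s[i],np.round(r[0],1),np.round(r[1],1),round(r[2],1))
    m=(ok&(f.max(-1)<80)&(abs(W[...,2]-.116)<.006)).astype(np.uint8)
    k,l,s,ce=cv2.connectedComponentsWithStats(m)
    for i in range(1,k):
        if s[i,4]>15: P=W[l==i]; print("dark@116",s[i],np.round((P.min(0)+P.max(0))/2,4),np.round(np.ptp(P,axis=0),3))
    # monitor: tall dark
    m=ok&(W[...,2]>.2)&(W[...,0]>-.1)&(W[...,0]<1)
    Q=W[m]; 
    H=np.histogram(Q[:,2],bins=[.2,.25,.3,.35,.4,.45,.5,.6,.7,.8]); print(H)
    m=(ok&(W[...,2]>.15)&(f.max(-1)<70)).astype(np.uint8)
    k,l,s,ce=cv2.connectedComponentsWithStats(m)
    for i in range(1,k):
        if s[i,4]>500: P=W[l==i]; r=cv2.minAreaRect((P[:,:2]*1000).astype(np.float32)); print("tall",s[i],P.min(0),P.max(0),r, np.round(cv2.boxPoints(r)).tolist())
    m=(f[...,0]>100)&(f[...,1]<100)&(f[...,1]>35)&(f[...,2]<40)&ok&(W[...,2]>.03)&(W[...,2]<.14)
    P=W[m]; print("amber",np.median(P,axis=0),len(P))
E
```

```text
top floor check 0.0035291422460662636
white [ 271  209   49   62 1021] [486.2 136. ] [134.3  60. ] 28.8
white [ 204  257   56   67 1468] [368.4 282.9] [134.3  91.6] 20.4
dark@116 [285 224  11  13 103] [0.5014 0.1434 0.1171] [0.027 0.023 0.009]
dark@116 [517 269  15   9  16] [ 0.4099 -0.368   0.1173] [0.018 0.031 0.009]
dark@116 [217 303  14  12 118] [0.327  0.2881 0.1161] [0.024 0.029 0.011]
(array([ 7436,  9471,  8165, 10717, 10404, 11002, 14329, 16129, 16276]), array([0.2 , 0.25, 0.3 , 0.35, 0.4 , 0.45, 0.5 , 0.6 , 0.7 , 0.8 ]))
tall [  316   255   324   225 20800] [ 0.011694   -0.41646077  0.15007105] [0.42977472 0.07697569 0.4550468 ] ((249.6674346923828, -143.53121948242188), (193.85211181640625, 615.7786865234375), 47.956356048583984) [[-44.0, -9.0], [413.0, -422.0], [543.0, -278.0], [86.0, 135.0]]
amber [ 0.54863054 -0.1720414   0.05701661] 282
side floor check -0.0017518021966519415
white [402  12  34 468 782] [566.1 297.2] [   2.  1076.8] 30.1
white [322  40  33  13 183] [227.2 569.1] [75.1 32.9] 29.1
white [ 289  130   72   45 1725] [368.  281.4] [134.4  94.7] 20.4
white [ 
[... 355 characters left out ...]
]
dark@116 [164 270  12  42  98] [ 0.3361 -0.15    0.116 ] [0.037 0.065 0.012]
dark@116 [310 306  19   9  44] [ 0.559  -0.0486  0.1165] [0.023 0.021 0.011]
dark@116 [102 374  25  89 220] [ 0.3982 -0.3507  0.116 ] [0.062 0.112 0.012]
(array([ 9311, 11475, 13614, 20603, 24591,  9167, 25373, 31367,  5513]), array([0.2 , 0.25, 0.3 , 0.35, 0.4 , 0.45, 0.5 , 0.6 , 0.7 , 0.8 ]))
tall [    0     6   171   453 36547] [ 0.15433415 -0.41723478  0.15001654] [0.43089047 0.06960528 0.44890138] ((309.2869567871094, -159.89102172851562), (60.398834228515625, 550.52783203125), 27.777124404907227) [[154.0, 70.0], [411.0, -418.0], [464.0, -389.0], [208.0, 98.0]]
amber [ 0.57418648 -0.20661949  0.05238806] 1739
```

```bash
python3 - <<'E'
from h import *
W=np.load("topW.npy"); c=np.load("top0.npz"); ok=c["depth"]>0
n=np.array([np.cos(np.radians(30)),np.sin(np.radians(30))])
D=W[...,:2]@n; z=W[...,2]
for lo,hi in((.45,.6),(.6,.64),(.64,.7),(.7,.9)):
    m=ok&(D>lo)&(D<hi)&(W[...,1]<.5)&(W[...,1]>-.6); print("wall band",lo,hi,np.percentile(z[m],[1,10,50,90,99]))
Wp=np.load("sideW.npy"); 
for nm,w in(("top",W),("side",Wp)):
    m=(w[...,2]>.46)&(w[...,:2]@n<.62)
    G={}
    for p in w[m]: G.setdefault((round(p[0],1),round(p[1],1)),[]).append(p[2])
    print(nm,{k:(len(v),round(float(max(v)),2)) for k,v in G.items() if len(v)>20 and k[0]>-.2})
# glass
m=(z>.05)&ok&(W[...,1]>.36)&(W[...,1]<.6)&(D<.62)&(W[...,0]>.1)
print("left objects",np.percentile(W[m],[2,50,98],axis=0))
p0=np.array([.236,-.605,.2215]);R=Rot.from_euler("xyz",[-179.89,0,21.3],degrees=True).as_matrix()
o=get_obs();print(o["tool_pos"],o["qpos"])
for q in([.236,-.605,.52],[.44,-.25,.52],[.49,-.02,.52],[.43,.17,.52],[.327,.286,.30]):
    d=R.T@(np.array(q)-p0)/.3; print(q,np.round(d,3)); p0=np.array(q)
E
```

```text
wall band 0.45 0.6 [-0.00421462 -0.00133812  0.00358826  0.05079719  0.09958739]
wall band 0.6 0.64 [-0.00248589  0.0037947   0.38549437  0.74218188  0.85538711]
wall band 0.64 0.7 [0.04342197 0.21893906 0.61029188 0.80752053 0.86975112]
wall band 0.7 0.9 [0.04298841 0.04527744 0.04807486 0.05063119 0.0527186 ]
top {(np.float64(0.4), np.float64(0.0)): (1199, 1.22)}
side {(np.float64(0.1), np.float64(-0.0)): (60, 0.48), (np.float64(0.8), np.float64(-0.4)): (1243, 0.95)}
left objects [[0.20003692 0.41438012 0.05119448]
 [0.25556358 0.55779791 0.07434749]
 [0.31297832 0.58772906 0.0969658 ]]
[ 0.23588172 -0.60514929  0.22155365] [69.50641635 18.43599932 -4.01367843 83.1683152   1.29478803 78.54154603
 -3.26136658]
[0.236, -0.605, 0.52] [ 0.    -0.002 -0.995]
[0.44, -0.25, 0.52] [ 1.063 -0.855  0.002]
[0.49, -0.02, 0.52] [ 0.434 -0.654  0.001]
[0.43, 0.17, 0.52] [ 0.044 -0.663  0.001]
[0.327, 0.286, 0.3] [-0.179 -0.484  0.734]
```

Call:
servo_tool([
  [[0,0,-0.13,0,0,0,1],[0,0,-0.26,0,0,0,1],[0,0,-0.39,0,0,0,1],[0,0,-0.52,0,0,0,1],[0,0,-0.65,0,0,0,1],[0,0,-0.78,0,0,0,1],[0,0,-0.9,0,0,0,1],[0,0,-1,0,0,0,1],[0,0,-1,0,0,0,1],[0,0,-1,0,0,0,1]],
])

```text
time_s: 0.93
tool_pos: [0.2364, -0.6061, 0.5241]
tool_rot: [179.8, -0.0, 21.3]
force: [-0.4, -0.1, -1.0]
grip_width: 0.0872
grasp_force: 0.0
```

Call:
servo_tool([
  [[0.1,-0.08,0,0,0,0,1],[0.2,-0.16,0,0,0,0,1],[0.3,-0.24,0,0,0,0,1],[0.4,-0.32,0,0,0,0,1],[0.5,-0.4,0,0,0,0,1],[0.6,-0.48,0,0,0,0,1],[0.7,-0.56,0,0,0,0,1],[0.8,-0.64,0,0,0,0,1],[0.9,-0.72,0,0,0,0,1],[0.96,-0.77,0,0,0,0,1],[0.96,-0.77,0,0,0,0,1]],
])

```text
time_s: 1.85
tool_pos: [0.4233, -0.2792, 0.5212]
tool_rot: [-179.8, -0.0, 21.9]
force: [0.3, -0.1, -0.3]
grip_width: 0.0871
grasp_force: 0.0
```

```bash
python3 -c "
from h import *
o=get_obs();print(o['qpos'],o['tool_pos'],o['time_s'],o['force'])"
```

```text
[ 46.02191313   3.62485135 -16.7972196   66.73978797   0.96310845
 109.9141178  -38.46873212] [ 0.42334703 -0.2791911   0.5211703 ] 1.85 [ 0.29754826 -0.05293331 -0.25727739]
```

Call:
servo_tool([
  [[0.08,-0.1,0.01,0,0,0,1],[0.15,-0.2,0.03,0,0,0,1],[0.22,-0.3,0.06,0,0,0,1],[0.29,-0.4,0.09,0,0,0,1],[0.36,-0.5,0.12,0,0,0,1],[0.43,-0.6,0.14,0,0,0,1],[0.5,-0.7,0.16,0,0,0,1],[0.52,-0.72,0.16,0,0,0,1],[0.52,-0.72,0.16,0,0,0,1]],
])

```text
time_s: 2.6
tool_pos: [0.4871, -0.0249, 0.4727]
tool_rot: [-179.9, 0.1, 21.6]
force: [0.7, -0.8, -0.5]
grip_width: 0.087
grasp_force: 0.0
```

```bash
python3 -c "
from h import *
o=get_obs();print(o['qpos'],o['tool_pos'],o['time_s'],o['force'])
p0=o['tool_pos'];R=Rot.from_euler('xyz',o['tool_rot'],degrees=True).as_matrix()
for q in([.43,.17,.42],[.327,.286,.30]):
    d=R.T@(np.array(q)-p0)/.3; print(q,np.round(d,3))"
```

```text
[ 31.57444434  -0.2052248  -31.3436715   76.18590614  -0.14533935
 104.16379976 -68.15521375] [ 0.48711431 -0.02491457  0.47266467] 2.6 [ 0.69062137 -0.79243059 -0.50659894]
[0.43, 0.17, 0.42] [ 0.063 -0.674  0.177]
[0.327, 0.286, 0.3] [-0.112 -1.159  0.578]
```

Call:
servo_tool([
  [[0.01,-0.1,0.02,0,0,0,1],[0.02,-0.2,0.05,0,0,0,1],[0.03,-0.3,0.07,0,0,0,1],[0.04,-0.4,0.1,0,0,0,1],[0.05,-0.5,0.13,0,0,0,1],[0.06,-0.6,0.16,0,0,0,1],[0.06,-0.68,0.18,0,0,0,1],[0.04,-0.76,0.24,0,0,0,1],[0,-0.85,0.3,0,0,0,1],[-0.03,-0.93,0.37,0,0,0,1],[-0.03,-0.93,0.37,0,0,0,1]],
])

```text
time_s: 3.52
tool_pos: [0.3733, 0.2304, 0.3597]
tool_rot: [180.0, 0.4, 21.6]
force: [-0.4, -0.3, 0.0]
grip_width: 0.0871
grasp_force: 0.0
```

```bash
python3 - <<'E'
from h import *
o=get_obs();print(o['qpos'],o['tool_pos'],o['tool_rot'],o['time_s'],o['force'])
p0=o['tool_pos'];R=Rot.from_euler('xyz',o['tool_rot'],degrees=True).as_matrix()
for q in([.327,.286,.25],):
    d=R.T@(np.array(q)-p0)/.3; print(q,np.round(d,3))
c=cam("wrist"); cv2.imwrite("pics/w1.png",c["frame"][:,:,::-1]); np.savez("w1.npz",pos=p0,rot=o['tool_rot'],**c); print(c["mount"])
d=c["depth"]; u,v=np.meshgrid(np.arange(640),np.arange(480))
P=np.stack([(u-c["cx"])/c["fx"]*d,(v-c["cy"])/c["fy"]*d,d],-1); M=np.array(c["mount"])
W=(P@M[:3,:3].T+M[:3,3])@R.T+p0; np.save("w1W.npy",W)
f=c["frame"].astype(int)
m=(((f.min(-1)>150)&(abs(W[...,2]-.058)<.01)&(d>0))).astype(np.uint8)
k,l,s,ce=cv2.connectedComponentsWithStats(m)
for i in range(1,k):
    if s[i,4]>1000: r=cv2.minAreaRect((W[l==i][:,:2]*1000).astype(np.float32)); print("white",s[i],r)
m=((f.max(-1)<90)&(abs(W[...,2]-.117)<.006)&(d>0)).astype(np.uint8)
k,l,s,ce=cv2.connectedComponentsWithStats(m)
for i in range(1,k):
    if s[i,4]>100: P_=W[l==i]; print("knob",s[i],(P_.min(0)+P_.max(0))/2,np.ptp(P_,axis=0))
E
```

```text
[ 20.07641857 -11.13110998 -46.34063021  95.66505047  -8.03445404
  92.41541267 -94.44391226] [0.37325711 0.23041107 0.3596527 ] [179.97240012   0.36432407  21.56585014] 3.5167 [-0.43191201 -0.30616033  0.03621368]
[0.327, 0.286, 0.25] [-0.073 -0.229  0.366]
[[-2.17623625e-04 -9.56101224e-01 -2.93036521e-01  8.22308000e-02]
 [ 9.99999746e-01 -9.31620047e-06 -7.12253677e-04  1.48170093e-04]
 [ 6.78256625e-04 -2.93036601e-01  9.56100983e-01 -1.61186512e-01]
 [ 0.00000000e+00  0.00000000e+00  0.00000000e+00  1.00000000e+00]]
white [ 402   55   62  134 5083] ((487.29791259765625, 136.7763214111328), (134.23085021972656, 61.175777435302734), 28.952320098876953)
white [ 229  113   84  120 6264] ((369.13360595703125, 284.12615966796875), (134.3712158203125, 90.47332000732422), 20.63020133972168)
knob [434  91  32  31 781] [0.50280407 0.14619163 0.11522408] [0.02872519 0.0286146  0.00819844]
knob [627 114  13  33 257] [ 0.55069883 -0.0323184   0.11705806] [0.02584975 0.02052613 0.01187607]
knob [233 206  29  29 612] [0.32706007 0.28941067 0.11512029] [0.02848644 0.02842371 0.00810174]
knob [372 402  90  16 611] [0.18089778 0.02785629 0.11702422] [0.0562324  0.0904704  0.01194836]
```

View pics/w1.png

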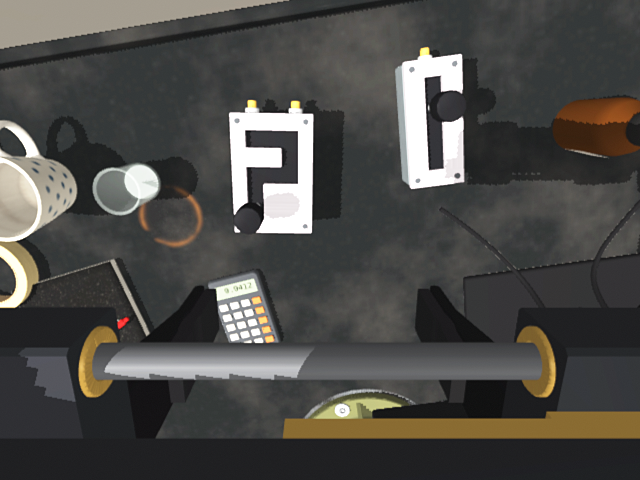

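The wrist view shows the gate knob at (248,219) at the slot's start, on the white zigzag box at (272,172). The plain knob is at (450,105). I move above the gate knob.

Call:
servo_tool([
  [[-0.02,-0.06,0.09,0,0,0.006,1],[-0.04,-0.12,0.18,0,0,0.006,1],[-0.06,-0.18,0.27,0,0,0.006,1],[-0.072,-0.236,0.366,0,0,0.006,1],[-0.072,-0.236,0.366,0,0,0.006,1],[-0.072,-0.236,0.366,0,0,0.006,1],[-0.072,-0.236,0.366,0,0,0.006,1]],
], grip_force=30)

```text
time_s: 4.15
tool_pos: [0.334, 0.2853, 0.2549]
tool_rot: [180.0, -0.1, 20.0]
force: [0.3, 0.4, 0.6]
grip_width: 0.0868
grasp_force: 0.0
```

```bash
python3 - <<'E'
from h import *
o=get_obs();print(o['qpos'],o['tool_pos'],o['tool_rot'],o['time_s'],o['force'])
p0=o['tool_pos'];R=Rot.from_euler('xyz',o['tool_rot'],degrees=True).as_matrix()
c=cam("wrist"); d=c["depth"]; u,v=np.meshgrid(np.arange(640),np.arange(480))
P=np.stack([(u-c["cx"])/c["fx"]*d,(v-c["cy"])/c["fy"]*d,d],-1); M=np.array(c["mount"])
W=(P@M[:3,:3].T+M[:3,3])@R.T+p0; f=c["frame"].astype(int)
m=((f.max(-1)<90)&(abs(W[...,2]-.117)<.006)&(d>0)&(W[...,1]>.2)).astype(np.uint8)
k,l,s,ce=cv2.connectedComponentsWithStats(m)
for i in range(1,k):
    if s[i,4]>100: P_=W[l==i]; q=(P_.min(0)+P_.max(0))/2; print("knob",s[i],q,np.ptp(P_,axis=0),"tool units",R.T@(np.array([q[0],q[1],.086])-p0)/.3)
cv2.imwrite("pics/w2.png",c["frame"][:,:,::-1])
E
```

```text
[  17.22164595  -11.40912665  -53.15332132  106.68654497   -9.21577661
   80.26056506 -103.78631014] [0.33399894 0.28533083 0.25493036] [ 1.79994948e+02 -8.11262542e-02  2.00352097e+01] 4.15 [0.29791237 0.44893977 0.58511716]
knob [ 291  216   37   38 1089] [0.32715922 0.28937807 0.11503019] [0.02873888 0.02834166 0.00795611] tool units [-0.01759469 -0.02053493  0.56307503]
```

Call:
servo_tool([
  [[0,0,0.1,0,0,0,1],[0,0,0.2,0,0,0,1],[0,0,0.3,0,0,0,1],[0,0,0.36,0,0,0,1],[0,0,0.36,0,0,0,1],[0,0,0.36,0,0,0,1],[0,0,0.36,0,0,0,1]],
])

```text
time_s: 4.78
tool_pos: [0.3336, 0.2874, 0.1477]
tool_rot: [-180.0, -0.2, 20.1]
force: [-1.2, 0.7, 0.5]
grip_width: 0.0868
grasp_force: 0.0
```

```bash
python3 - <<'E'
from h import *
o=get_obs();print(o['qpos'],o['tool_pos'],o['tool_rot'],o['time_s'],o['force'])
p0=o['tool_pos'];R=Rot.from_euler('xyz',o['tool_rot'],degrees=True).as_matrix()
print(R.T@(np.array([.327,.289,.086])-p0)/.3)
E
```

```text
[  17.17648376   -4.57811845  -58.15563266  115.43931442   -4.20752525
   66.86992246 -109.10975149] [0.33361873 0.28735184 0.14765053] [-1.79959221e+02 -1.61520008e-01  2.01431198e+01] 4.7833 [-1.16193582  0.68059379  0.48633736]
[-0.01940035 -0.01260916  0.20545691]
```

Call:
servo_tool([
  [[-0.02,-0.012,0,0,0,0,1],[-0.02,-0.012,0.07,0,0,0,1],[-0.02,-0.012,0.14,0,0,0,1],[-0.02,-0.012,0.2,0,0,0,1],[-0.02,-0.012,0.2,0,0,0,1],[-0.02,-0.012,0.2,0,0,0,1]],
])

```text
time_s: 5.28
tool_pos: [0.3248, 0.2885, 0.0864]
tool_rot: [-180.0, 0.0, 20.2]
force: [0.4, 0.0, 0.3]
grip_width: 0.0871
grasp_force: 0.0
```

```bash
python3 - <<'E'
from h import *
o=get_obs();print(o['qpos'],o['tool_pos'],o['tool_rot'],o['time_s'],o['force'])
p0=o['tool_pos'];R=Rot.from_euler('xyz',o['tool_rot'],degrees=True).as_matrix()
print(R.T@(np.array([.327,.289,.086])-p0)/.3)
E
```

```text
[  16.05960476    1.55362169  -60.75749767  119.92690545    1.55465553
   59.32992849 -115.23896936] [0.32480476 0.28849259 0.08640988] [-1.79985972e+02  1.37069797e-02  2.02432656e+01] 5.2833 [0.41547717 0.03915347 0.34009112]
[0.00745104 0.00094533 0.00136424]
```

Call:
servo_tool([
  [[0.007,0,0,0,0,0,0.8],[0.007,0,0,0,0,0,0.3],[0.007,0,0,0,0,0,0],[0.007,0,0,0,0,0,0],[0.007,0,0,0,0,0,0],[0.007,0,0,0,0,0,0],[0.007,0,0,0,0,0,0],[0.007,0,0,0,0,0,0],[0.007,0,0,0,0,0,0]],
], grip_force=35)

```text
time_s: 6.03
tool_pos: [0.3268, 0.2889, 0.0857]
tool_rot: [180.0, 0.0, 20.2]
force: [0.3, 0.6, -0.4]
grip_width: 0.035
grasp_force: 0.0
```

Call:
servo_tool([
  [[0,0,0,0,0,0,0],[0,0,0,0,0,0,0],[0,0,0,0,0,0,0],[0,0,0,0,0,0,0]],
])

```text
time_s: 6.37
tool_pos: [0.3269, 0.2889, 0.0857]
tool_rot: [180.0, 0.0, 20.2]
force: [-0.2, -2.1, -0.1]
grip_width: 0.0293
grasp_force: 35.0
```

Call:
servo_tool([
  [[0.025,0,0,0,0,0,0],[0.05,0,0,0,0,0,0],[0.075,0,0,0,0,0,0],[0.1,0,0,0,0,0,0],[0.125,0,0,0,0,0,0],[0.125,0,0,0,0,0,0],[0.125,0,0,0,0,0,0]],
])

```text
time_s: 6.95
tool_pos: [0.3631, 0.3024, 0.0857]
tool_rot: [-179.9, -0.1, 20.2]
force: [1.2, 1.4, -1.4]
grip_width: 0.0289
grasp_force: 35.0
```

```bash
cat >> h.py <<'E'
def st():
    o=get_obs(); t=np.radians(20.5); d=o['tool_pos'][:2]-[.369,.2832]
    print("box xy mm",np.round([1000*(np.cos(t)*d[0]+np.sin(t)*d[1]),1000*(-np.sin(t)*d[0]+np.cos(t)*d[1])],1),o['tool_pos'],o['tool_rot'],o['force'],o['grasp_force'],o['time_s'],np.round(o['qpos'],1))
E
python3 -c "
from h import *
st()"
```

```text
box xy mm [ 1.2 20.1] [0.36308125 0.30244949 0.08571849] [-1.79936064e+02 -9.22744694e-02  2.02224532e+01] [ 1.15451889  1.40976663 -1.44057731] 35.00106221996248 6.95 [  13.6    9.4  -59.5  115.4    9.3   60.1 -120.1]
```

Now right by 40 mm (tool +y), watching the force.

Call:
servo_tool([
  [[-0.003,0.02,0,0,0,0,0],[-0.004,0.045,0,0,0,0,0],[-0.004,0.07,0,0,0,0,0],[-0.004,0.095,0,0,0,0,0],[-0.004,0.12,0,0,0,0,0],[-0.004,0.134,0,0,0,0,0],[-0.004,0.134,0,0,0,0,0],[-0.004,0.134,0,0,0,0,0]],
])

```text
time_s: 7.62
tool_pos: [0.3755, 0.262, 0.0857]
tool_rot: [179.9, 0.0, 20.1]
force: [1.8, -0.9, -0.3]
grip_width: 0.0293
grasp_force: 35.0
```

```bash
python3 -c "
from h import *
st()"
```

```text
box xy mm [ -1.3 -22.2] [0.37549662 0.26197561 0.0857061 ] [1.79853395e+02 2.17751660e-02 2.01361193e+01] [ 1.78222917 -0.87192594 -0.25339371] 35.00446985475719 7.6167 [  18.4    6.4  -58.5  117.1    6.5   59.8 -113. ]
```

Call:
servo_tool([
  [[0.02,-0.006,0,0,0,0,0],[0.045,-0.006,0,0,0,0,0],[0.07,-0.006,0,0,0,0,0],[0.095,-0.006,0,0,0,0,0],[0.12,-0.006,0,0,0,0,0],[0.137,-0.006,0,0,0,0,0],[0.137,-0.006,0,0,0,0,0],[0.137,-0.006,0,0,0,0,0]],
])

```text
time_s: 8.28
tool_pos: [0.4139, 0.2805, 0.0857]
tool_rot: [-179.9, -0.1, 20.2]
force: [3.3, -0.8, 0.1]
grip_width: 0.0293
grasp_force: 35.0
```

```bash
python3 -c "
from h import *
st()"
```

```text
box xy mm [ 41.1 -18.3] [0.41389917 0.28047136 0.08569829] [-1.79925564e+02 -1.12536124e-01  2.02323493e+01] [ 3.30458231 -0.76684171  0.06051449] 35.00181877054274 8.2833 [  14.8   13.6  -56.6  111.9   12.9   61.  -117.2]
```

Call:
servo_tool([
  [[-0.003,-0.02,0,0,0,0,0],[-0.004,-0.045,0,0,0,0,0],[-0.004,-0.07,0,0,0,0,0],[-0.004,-0.095,0,0,0,0,0],[-0.004,-0.12,0,0,0,0,0],[-0.004,-0.13,0,0,0,0,0],[-0.004,-0.13,0,0,0,0,0],[-0.004,-0.13,0,0,0,0,0]],
])

```text
time_s: 8.95
tool_pos: [0.3971, 0.3175, 0.0857]
tool_rot: [-179.9, 0.0, 20.3]
force: [0.5, 2.7, -1.6]
grip_width: 0.0291
grasp_force: 35.0
```

```bash
python3 -c "
from h import *
st()"
```

```text
box xy mm [38.3 22.3] [0.39710243 0.31748596 0.08570678] [-1.79870916e+02  1.69447952e-02  2.03092102e+01] [ 0.49267713  2.71327752 -1.56760366] 35.00311835668981 8.95 [  10.1   15.3  -57.1  110.7   14.5   61.6 -122.8]
```

Knob at the slot's end; open and then lift clear.

Call:
servo_tool([
  [[0,0,0,0,0,0,0.5],[0,0,0,0,0,0,1],[0,0,0,0,0,0,1],[0,0,0,0,0,0,1],[0,0,0,0,0,0,1],[0,0,0,0,0,0,1],[0,0,0,0,0,0,1],[0,0,0,0,0,0,1],[0,0,0,0,0,0,1],[0,0,0,0,0,0,1]],
])

```text
time_s: 9.78
tool_pos: [0.3982, 0.3158, 0.0857]
tool_rot: [180.0, 0.0, 20.2]
force: [0.4, -0.7, 0.1]
grip_width: 0.0841
grasp_force: 0.0
```

Call:
servo_tool([
  [[0,0,-0.07,0,0,0,1],[0,0,-0.17,0,0,0,1],[0,0,-0.27,0,0,0,1],[0,0,-0.37,0,0,0,1],[0,0,-0.45,0,0,0,1],[0,0,-0.45,0,0,0,1],[0,0,-0.45,0,0,0,1]],
])

```text
time_s: 10.37
tool_pos: [0.3989, 0.3164, 0.2219]
tool_rot: [180.0, -0.2, 20.2]
force: [0.2, 0.3, -0.6]
grip_width: 0.0872
grasp_force: 0.0
```

```bash
python3 - <<'E'
from h import *
st()
c=cam("side"); cv2.imwrite("pics/s2.png",c["frame"][:,:,::-1])
E
```

```text
box xy mm [39.6 20.6] [0.39890888 0.31637794 0.22194087] [ 1.79977219e+02 -1.70789100e-01  2.02092099e+01] [ 0.24825419  0.28239546 -0.59213439] 0.0 10.3667 [  16.1    5.3  -59.9  101.4    4.8   75.9 -114.6]
```

View pics/s2.png

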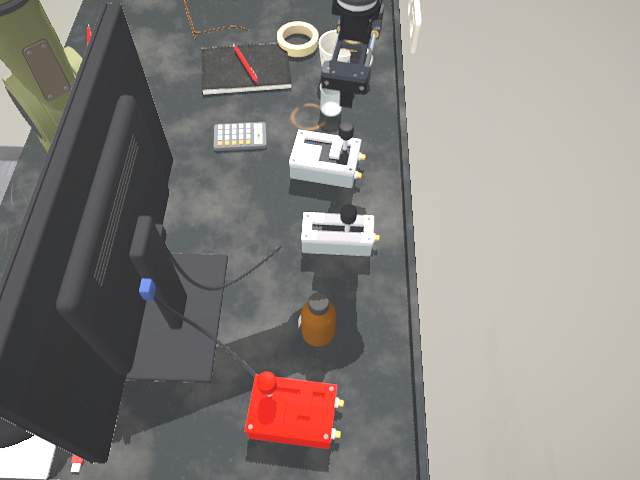

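The side view shows the gate knob at (346,131), at the slot's far-left end. The plain lever (349,215) and the bottle (318,320) have not moved, and the gripper is clear of everything. I hand in.

```bash
python3 -c "
from h import *
print(env.sign_off())"
```

```text
the job is handed in; nothing more can be done
None
```

The zigzag lever was led through each corner to the end of its slot and let go there. In the last camera view the straight-slot lever and the amber bottle had not moved. I handed the job in at about 10 s, and the sign-off returned no verdict.

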